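# Seat a walnut blank in the corner of an assembly jig

## Task

Push the dark walnut blank along the bench with your fingers, never lifting or tipping it, into the corner of the jig. First push it up square against the long aluminium fence while it is still well short of the blue stop, then slide it along the fence until its end meets the blue stop, and leave it flat on the bench touching both. Leave the glue bottle, the small green block and the amber jar where they stand.

Things in the scene. Friction and masses are not known exactly. Their poses are not given: they have to be found in the camera images.
- jig: L-shaped jig fixed to the bench; origin: inner corner, bench height. Both bars 30 mm wide, 28 high. Aluminium fence: inner face is the jig's plane x = 0, from the corner 310 mm towards -y. Blue stop: inner face is the plane y = 0, from the corner 120 mm towards -x. The blank belongs where x and y are both negative. Jig +x points roughly away from the robot, +y to its left; place and yaw vary.
- blank_centre (a point): centre of the loose dark walnut board, lying flat: 112 mm along its x, 150 mm along its y, 24 mm thick (point 12 mm above the bench); about 0.3 kg, too wide to grip. At the start its axes point as the jig's, up to 25 degrees off, and it is clear of both bars. Seated, its centre is at x = -56, y = -75 mm in the jig's frame, axes along the jig's.
- glue_centre (a point): centre of the white glue bottle with orange cap, 60 mm diameter, 150 mm high, loose, upright beyond the fence; leave alone
- block_centre (a point): centre of a small loose green-painted wooden block 60 x 40 x 30 mm high, on the robot's side of the blue stop; leave alone
- jar_centre (a point): centre of the loose amber glass jar with steel cap, 56 mm diameter, 70 mm high, upright beyond the blue stop; leave alone
- blank: the same walnut blank, its origin at the centre of its underside, axes as above
Mind the look-alikes: they are no part of the job. What is meant by the blank is not purple or turquoise, and is the larger of those in its own colour.

How it is judged:
On the way:
1. the blank lies square against the aluminium fence (within 6 mm and 3.5 degrees), its end still at least 25 mm short of the blue stop (x of blank_centre in the frame of jig above -0.062 m and angle between the y axis of blank_centre and the y axis of jig, either way round below 0.06 rad and y of blank_centre in the frame of jig below -0.1 m), for 0.2 s.
At the end, for the whole second after the job is handed in: the blank lies flat and still on the bench in the jig's corner, within 4 mm of the aluminium fence and 4 mm of the blue stop and within 2 degrees of square; bottle, block and jar within 15 mm of where they stood (x of blank_centre in the frame of jig between -0.06 and -0.05 m and angle between the y axis of blank_centre and the y axis of jig, either way round below 0.035 rad and y of blank_centre in the frame of jig between -0.079 and -0.069 m and height (world z) of blank_centre below 0.016 m and angle between blank_centre's own z axis and vertical below 0.05 rad and linear speed of blank below 0.01 m/s and distance of each of glue_centre, block_centre, jar_centre from where it was at the start of the episode below 0.015 m); the robot touches nothing.
It fails at once if the blank is lifted off the bench (10 mm) or tipped (about 8 degrees) (height (world z) of blank_centre above 0.022 m or angle between blank_centre's own z axis and vertical above 0.14 rad).
It fails at once if the bottle, block or jar is moved more than 15 mm (distance of any of glue_centre, block_centre, jar_centre from where it was at the start of the episode above 0.015 m).
It also fails if it takes over 48 s, if anything falls off the work surface, if the arm or the gripper's body presses on something with over 40 N, if the wrist force passes 120 N, or if a joint passes its speed limit or range.

## Robot

A 6-joint arm with a two-finger parallel gripper is mounted at the origin on the work surface. World frame = base frame: x ahead of the robot, y to its left, z up, the work surface at z = 0. Lengths are in m, angles in rad, forces in N, time in s.
With the tool pointing down it reaches from about 0.325 to 0.9 m from the base axis. Payload 3.5 kg.
Tool frame: the origin (TCP) lies where the fingers leave the gripper's body, on its centre line; the fingertips stand 73 mm ahead of it and the grasp point (between the pads) lies bot.grip_point_offset ahead of it (bot.grip_point_offset is the distance from the TCP to the grasp point, in m); z points along the fingers, y is the direction in which the jaws open and shut (so a half turn about z gives the same grasp; the last joint's range is limited). The gripper opens to 85 mm and grips with 20 to 120 N. Pads are 22 mm wide; open, the fingers measure 114 mm over their backs; the gripper's body (76 mm by 85 mm) begins 54 mm behind the grasp point. The pads swing forward as they close: fully open they stand 13 mm farther back than shut.
Start: joints at [-1.424, 0.276, -0.026, 1.268, 0, 1.467], TCP at [0.154, -0.606, 0.304] pointing down, gripper open.
Joint ranges: [-3.12, 3.12], [-0.85, 1.88], [-1.08, 1.24], [-1.95, 2.15], [-1.57, 1.53], [-3.14, 3.14]. Speed limits (rad/s): [2.57, 2.57, 3.14, 3.14, 3.14, 3.14].

## Interface

Orientations are given as a rotation vector (axis times angle).
In Python, from cell import bot, vision gives the robot as it stands. The module is installed in compiled form; this text tells all that it offers.
- The arm moves only by the tool servo_tool, never from a script. Its argument "commands" is a list of rows, each a list of 7 numbers: the turn, a rotation vector about the tool's x, y, z in degrees, then the shift along the tool's x, y, z in mm, then the opening, from 0 (shut) to 1 (fully open). A call has 1 to 5 rows; each row shifts and turns the pose as measured when the row begins, along the tool's axes as they then stand; what a row does not reach is not made up. A row lasts 1/12 s, in which the tool goes at most 41.7 mm and 7.16 degrees, less where a joint would pass 70% of its speed; a pose out of reach is approached as far as the arm can. A call is refused whole if a number of a shift passes 41.7 or a number of a turn 7.16, either way. A call with a gripper value outside its range is refused whole. The fingers move at their own pace and stop on an object; "squeeze" is the grip in N (left out, the last holds). Time passes only in rows, so rows that do not move let the fingers close. It gives the time, the measured TCP pose, the force and the opening at its end, in the units of the state.
- bot.get_obs(): the state, without advancing time (a new reading comes with each control period).
- vision.read_camera(name): name is "scene" or "side" or "wrist"; returns a dict with "frame" (384x512x3 uint8, blue, green, red), "z_map" (384x512 float32, m along the optical axis (not along the pixel's ray), 0 where there is no reading), "fx", "fy", "cx", "cy" (pixels), "extrinsics" (4x4, takes a point from world to camera coordinates); the wrist camera has in their place "mount" (4x4, takes a point from camera to tool coordinates, whose origin is the TCP and whose axes are the flange's). Camera axes: x right, y up, looking along -z (the intrinsics and any distortion apply to the point x, -y, -z); pixel columns grow to the right and rows downward; lengths in m; the calibration is good to about 2 mm. A picture is of the moment at which its call begins: read the wrist's pose just before it.
- bot.sign_off(): hands the job in, once; it reports no verdict.
The state is a dict: "clock": time; "q": joint angles; "joint_vel": joint speeds; "effort": joint torques, N m; "tcp_pos": TCP position; "eef_rot": TCP orientation; "ft_force": force on the tool from outside, world axes, zero at the start; "torque": the same for the moment, N m; "opening": finger opening in m.
Only numpy, scipy, OpenCV 4.12 (cv2) and the standard library are available. Lean on these libraries where they do the work, as an engineer would, in place of code of your own. Each camera call takes 0.05 s, during which the arm holds its last target.

## Working session

There is one attempt and no reset: what is moved stays moved. The work goes in short steps, Python scripts to look and compute and a tool call to move; the robot and the scene stay as the last step left them, time stands still between calls to the robot, and variables do not carry over. Pictures are saved under pics/ and viewed, and the job is handed in when it is done.

Besides the shell and the picture viewer there is one more tool, called after ">>>" as name(argument=value, ...), one argument or row to a line, values as JSON. servo_tool: Moves the arm, as the interface text tells. Its arguments: {"type":"object","properties":{"commands":{"type":"array","items":{"type":"array","items":{"type":"number"}}},"squeeze":{"type":"number"}},"required":["commands"]}

```bash
mkdir -p pics; ls
python3 - <<'E'
from cell import bot, vision
import cv2,numpy as np,pickle
o=bot.get_obs(); print({k:np.round(v,3) for k,v in o.items()}, bot.grip_point_offset)
for n in ["scene","side"]:
    r=vision.read_camera(n); cv2.imwrite(f"pics/{n}0.png",r["frame"]); pickle.dump(r,open(f"{n}0.pkl","wb"))
    print(n,[k for k in r],r['fx'],r['fy'],r['cx'],r['cy']); print(np.round(r["extrinsics"],3))
E
```

```text
pics
{'clock': np.float64(0.0), 'q': array([-1.424,  0.277, -0.028,  1.268, -0.   ,  1.467]), 'joint_vel': array([ 0.001, -0.   , -0.001, -0.002,  0.   , -0.001]), 'effort': array([ 1.0000e-03, -4.4551e+01,  2.9520e+01,  1.7000e-02,  0.0000e+00,
        0.0000e+00]), 'tcp_pos': array([ 0.154, -0.605,  0.303]), 'eef_rot': array([-3.115, -0.391,  0.   ]), 'ft_force': array([-0.016, -0.853, -0.943]), 'torque': array([-0.044,  0.037,  0.027]), 'opening': np.float64(0.085)} 0.0539
scene ['frame', 'z_map', 'fx', 'fy', 'cx', 'cy', 'extrinsics'] 485.8861797129505 485.8861797129505 247.17750279421395 192.25252695330613
[[ 0.091  0.996  0.014 -0.048]
 [-0.779  0.062  0.624  0.412]
 [ 0.62  -0.068  0.781 -1.545]
 [ 0.     0.     0.     1.   ]]
side ['frame', 'z_map', 'fx', 'fy', 'cx', 'cy', 'extrinsics'] 399.813493367112 399.813493367112 261.18034188327135 188.9300540733596
[[-0.915 -0.402  0.019  0.513]
 [ 0.212 -0.443  0.871 -0.17 ]
 [-0.342  0.801  0.49  -0.756]
 [ 0.     0.     0.     1.   ]]
```

View pics/scene0.png

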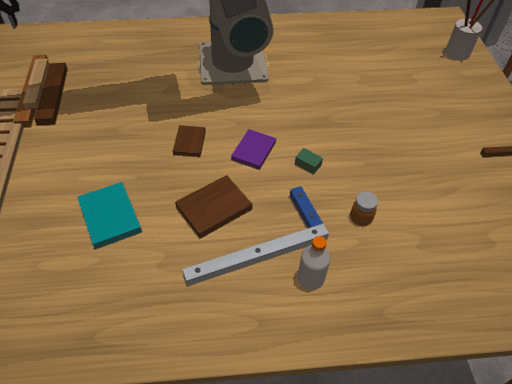

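View pics/side0.png

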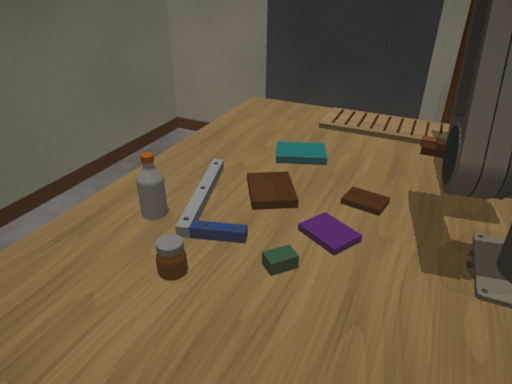

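The scene view shows the walnut blank at about (214,206), the fence running from (185,275) to (327,232), and the blue stop around (305,208). The green block is at (309,160), the jar at (365,208) and the bottle at (314,262). The smaller brown piece and the purple and turquoise pieces are decoys.

```bash
cat > h.py <<'E'
import cv2,numpy as np
def world(r):
    E=r["extrinsics"];z=r["z_map"];v,u=np.mgrid[:384,:512]
    p=np.stack([(u-r["cx"])/r["fx"]*z,-(v-r["cy"])/r["fy"]*z,-z],-1)
    return (p-E[:3,3])@E[:3,:3]
def plane(r,uv,h):
    E=r["extrinsics"];uv=np.asarray(uv,float).reshape(-1,2)
    d=np.c_[(uv[:,0]-r["cx"])/r["fx"],-(uv[:,1]-r["cy"])/r["fy"],-np.ones(len(uv))]@E[:3,:3]
    c=-E[:3,:3].T@E[:3,3]
    return c+d*((h-c[2])/d[:,2])[:,None]
def hsv(r): return cv2.cvtColor(r["frame"],cv2.COLOR_BGR2HSV)
def comps(m,amin=60):
    n,l,s,c=cv2.connectedComponentsWithStats(m.astype(np.uint8))
    return [(l==i,s[i,4],c[i]) for i in range(1,n) if s[i,4]>amin]
E
python3 - <<'E'
import pickle;from h import *
np.set_printoptions(precision=4,suppress=True)
for n in ["scene","side"]:
    r=pickle.load(open(n+"0.pkl","rb"));W=world(r);H=hsv(r)
    m=(W[...,2]>.012)&(r["z_map"]>0)&(W[...,0]>.3)&(W[...,0]<1)&(abs(W[...,1])<.5)
    print(n)
    for k,a,c in comps(m):
        zt=np.percentile(W[k][:,2],90)
        t=k&(W[...,2]>zt-.006)
        P=W[t][:,:2].astype(np.float32); rc=cv2.minAreaRect(P*1000)
        print(c.round(),a,"hsv",np.median(H[k],0),"ztop",zt,"rect c",np.round(rc[0],1),np.round(rc[1],1),round(rc[2],1))
E
```

```text
scene
[189. 140.] 698 hsv [ 12. 174.  83.] ztop 0.01856405904694509 rect c [ 345.7 -140.7] [ 74.7 103.1] 80.6
[254. 148.] 998 hsv [140. 166. 125.] ztop 0.02022668968212238 rect c [390.   29.8] [ 83.  115.7] 60.0
[309. 159.] 384 hsv [ 71. 100.  96.] ztop 0.031806825373267046 rect c [448.8 168.3] [60.5 43.8] 48.6
[213. 205.] 2510 hsv [ 12. 173.  87.] ztop 0.02606758572508738 rect c [573.  -85.4] [114.5 151.2] 29.6
[109. 214.] 2575 hsv [ 90. 239. 127.] ztop 0.025973455476774657 rect c [ 578.  -334.6] [155.1 112.4] 19.7
[280. 250.] 4011 hsv [105.  13. 134.] ztop 0.10637407103731937 rect c [786.7 113.3] [49.7 41.7] 58.4
[364. 208.] 662 hsv [14.  37.5 86. ] ztop 0.07110034960050898 rect c [628.6 266.7] [49.1 48.3] 13.0
side
[301. 151.] 935 hsv [ 88. 160. 110.] ztop 0.026137001340631363 rect c [ 577.2 -334.8] [151.1 118.4] 22.1
[151. 187.] 1396 hsv [16. 36. 86.] ztop 0.13238317242227193 rect c [779.8 117.9] [26.8 26.2] 7.9
[208. 210.] 1943 hsv [ 75.  21. 110.] ztop 0.029456779793663002 rect c [658.7 -10.8] [150.8 344.7] 16.0
[271. 188.] 1493 hsv [ 13. 153.  79.] ztop 0.02579787107760345 rect c [571.7 -85.6] [112.6 153.3] 29.5
[364. 198.] 653 hsv [ 13. 154.  77.] ztop 0.017798550336557275 rect c [ 344.4 -142.5] [ 78.7 100.5] 80.2
[330. 230.] 1300 hsv [141. 142. 104.] ztop 0.0194654725857581 rect c [387.9  29.1] [ 87. 113.] 60.4
[171. 255.] 1134 hsv [ 16.  132.5  77. ] ztop 0.07050379827126099 rect c [625.7 267.4] [48.  49.9] 12.8
[280. 257.] 694 hsv [63. 78. 86.] ztop 0.031160523589477185 rect c [448.8 166.5] [60.4 43.1] 47.6
```

Run:
```python
import pickle;from h import *
np.set_printoptions(precision=4,suppress=True)
for n in ["scene","side"]:
    r=pickle.load(open(n+"0.pkl","rb"));W=world(r);H=hsv(r)
    z=W[...,2]; roi=(z>.022)&(z<.034)&(W[...,0]>.4)&(W[...,0]<.85)&(W[...,1]>-.4)&(W[...,1]<.25)
    blue=roi&(H[...,0]>100)&(H[...,0]<125)&(H[...,1]>120)
    al=roi&(H[...,1]<60)
    print(n)
    for nm,m in(("blue",blue),("al",al)):
        k=max(comps(m),key=lambda t:t[1])[0]
        P=W[k][:,:2].astype(np.float32)*1000; rc=cv2.minAreaRect(P)
        q=cv2.fitLine(P,cv2.DIST_HUBER,0,.01,.01).ravel()
        d=q[:2];nn=np.array([-d[1],d[0]]);s=(P-q[2:])@nn;t=(P-q[2:])@d
        print(nm,k.sum(),W[k][:,2].mean(),np.array(rc[0]),rc[1],rc[2],"dir",np.degrees(np.arctan2(d[1],d[0])),"c",q[2:],"width pct",np.percentile(s,[1,5,50,95,99]),"len",t.min(),t.max())
        # by contour ray on z=.028
        cn=np.argwhere(k)[:,::-1]; Q=(plane(r,cn,.028)[:,:2]*1000).astype(np.float32); rc=cv2.minAreaRect(Q);print("  ray",rc)
        print(cv2.boxPoints(rc))
```

```text
scene
blue 448 0.027700168973762786 [600.9404 132.7603] (119.13658905029297, 30.842329025268555) 15.893850326538086 dir 16.35078 c [604.3115 132.2099] width pct [-13.5637 -12.5566   0.0153  14.1957  15.586 ] len -62.538708 56.57459
  ray ((602.2968139648438, 131.87591552734375), (116.87161254882812, 29.749418258666992), 16.02469253540039)
[[542.0255 130.0413]
 [550.2379 101.4479]
 [662.5682 133.7105]
 [654.3558 162.3039]]
al 1897 0.027639635991318173 [716.9886   5.2913] (34.74523162841797, 339.23004150390625) 16.203533172607422 dir -73.73786 c [720.2156  -0.4479] width pct [-16.5719 -14.5036   0.0104  13.4971  14.6734] len -176.0318 163.21481
  ray ((719.432861328125, 5.8928070068359375), (34.671993255615234, 339.2268981933594), 16.137136459350586)
[[ 655.638   164.005 ]
 [ 749.9218 -161.856 ]
 [ 783.2277 -152.2194]
 [ 688.9439  173.6417]]
side
blue 346 0.028184906143216667 [600.1674 135.7151] (117.2671890258789, 26.17605972290039) 15.99947738647461 dir 16.62992 c [600.2484 137.7465] width pct [-14.3076 -13.215   -0.0007   9.4169  10.4786] len -59.31381 58.022915
  ray ((600.0859375, 136.05886840820312), (117.0871353149414, 26.74970817565918), 16.581640243530273)
[[540.16   132.1703]
 [547.7939 106.533 ]
 [660.0118 139.9474]
 [652.3779 165.5847]]
al 958 0.028105375840985228 [715.8859   5.9211] (31.598669052124023, 340.39715576171875) 15.967144966125488 dir -74.02983 c [706.1392  33.81  ] width pct [-13.6511 -13.0317  -0.0034  14.7421  16.0935] len -140.70413 199.69208
  ray ((713.5271606445312, 8.486663818359375), (33.000938415527344, 348.58154296875), 15.972428321838379)
[[ 649.7033  171.5083]
 [ 745.6241 -163.616 ]
 [ 777.351  -154.535 ]
 [ 681.4302  180.5893]]
```

Both views agree. The jig corner is at about (663, 136) mm with a yaw of 16.2°. The blank's centre is at about (572, -85) mm with a yaw of 29.5°, which is (-149, -187) mm in the jig frame, turned +13°. The measured sizes match the ones given, so I'm moving to the robot side of the blank.

>>> servo_tool(
  commands=[
    [0, 0, -0.5, 30, -28, 3, 1],
    [0, 0, -0.5, 30, -28, 3, 1],
    [0, 0, -0.5, 30, -28, 3, 1],
    [0, 0, -0.4, 30, -28, 3, 1],
    [0, 0, 0, 30, -28, 3, 1],
  ],
)

```text
clock: 0.52
tcp_pos: [0.2611, -0.4328, 0.284]
eef_rot: [3.112, 0.426, -0.003]
ft_force: [1.2, 0.7, -0.2]
opening: 0.0856
```

>>> servo_tool(
  commands=[
    [0, 0, 0, 30, -28, 3, 1],
    [0, 0, 0, 30, -28, 3, 1],
    [0, 0, 0, 30, -28, 3, 1],
    [0, 0, 0, 30, -28, 3, 1],
    [0, 0, 0, 30, -28, 3, 1],
  ],
)

```text
clock: 0.93
tcp_pos: [0.3659, -0.2536, 0.2668]
eef_rot: [-3.11, -0.421, 0.004]
ft_force: [1.4, -0.6, 0.7]
opening: 0.0855
```

```bash
cat > g.py <<'E'
import sys,numpy as np
from cell import bot
from scipy.spatial.transform import Rotation as R
C=np.array([663.,136.]);Y=np.radians(16.2);JX=np.array([np.cos(Y),np.sin(Y)]);JY=np.array([-np.sin(Y),np.cos(Y)])
def go(xj,yj,z,yaw):
    o=bot.get_obs();M=R.from_rotvec(o["eef_rot"]).as_matrix();p=o["tcp_pos"]*1000
    w=C+xj*JX+yj*JY
    d=M.T@(np.array([w[0],w[1],z])-p)
    cur=np.degrees(np.arctan2(M[1,0],M[0,0]));rel=p[:2]-C
    Yt=np.radians(yaw);T=np.array([[np.cos(Yt),np.sin(Yt),0],[np.sin(Yt),-np.cos(Yt),0],[0,0,-1]])
    print("t",o["clock"].round(2),"jig",(rel@JX).round(1),(rel@JY).round(1),"z",p[2].round(1),"yaw",cur.round(2),"F",o["ft_force"].round(1),"q",o["q"].round(2))
    print("shift",d.round(1),"turn",np.degrees(R.from_matrix(M.T@T).as_rotvec()).round(2))
if __name__=="__main__": go(*map(float,sys.argv[1:5]))
E
python3 g.py -250 -185 120 16.2
```

```text
Traceback (most recent call last):
  File "g.py", line 13, in <module>
    if __name__=="__main__": go(*map(float,sys.argv[1:5]))
                             ~~^^^^^^^^^^^^^^^^^^^^^^^^^^^
  File "g.py", line 11, in go
    print("t",o["clock"].round(2),"jig",(rel@JX).round(1),(rel@JY).round(1),"z",p[2].round(1),"yaw",cur.round(2),"F",o["ft_force"].round(1),"q",o["q"].round(2))
              ^^^^^^^^^^^^^^^^
AttributeError: 'float' object has no attribute 'round'
```

```bash
sed -i 's/o\["clock"\].round(2)/round(float(o["clock"]),2)/' g.py; python3 g.py -250 -185 120 16.2
```

```text
t 0.93 jig -394.0 -291.2 z 266.8 yaw 15.42 F [ 1.4 -0.6  0.7] q [-0.75 -0.02 -0.45  1.15  0.    2.12]
shift [ 142.8 -107.7  146.8] turn [-0.19  0.11 -0.78]
```

>>> servo_tool(
  commands=[
    [0, 0, -0.2, 25, -20, 26, 1],
    [0, 0, -0.2, 25, -20, 26, 1],
    [0, 0, -0.2, 25, -20, 26, 1],
    [0, 0, -0.2, 25, -20, 26, 1],
    [0, 0, 0, 25, -20, 26, 1],
  ],
)

```text
clock: 1.35
tcp_pos: [0.4632, -0.1192, 0.1412]
eef_rot: [3.103, 0.447, 0.014]
ft_force: [0.2, -0.9, 0.0]
opening: 0.0856
```

```bash
python3 g.py -250 -185 100 16.2
```

```text
t 1.35 jig -263.0 -189.3 z 141.2 yaw 16.41 F [ 0.2 -0.9  0. ] q [-0.39  0.16 -0.55  0.85 -0.    2.47]
shift [12.7 -4.6 41.3] turn [ 0.47 -0.47  0.21]
```

>>> servo_tool(
  commands=[
    [0.3, -0.3, 0.1, 4, -2, 20, 1],
    [0.2, -0.2, 0.1, 4, -2, 21, 1],
    [0, 0, 0, 0, 0, 0, 1],
  ],
)

```text
clock: 1.6
tcp_pos: [0.4689, -0.1055, 0.0932]
eef_rot: [-3.101, -0.457, 0.012]
ft_force: [-0.7, 0.4, 0.9]
opening: 0.0855
```

```bash
python3 - <<'E'
from cell import bot, vision
import cv2,pickle
from h import *
for n in ["scene","side"]:
    r=vision.read_camera(n); f=r["frame"]; cv2.imwrite(f"pics/{n}1.png",cv2.resize(f[80:300,100:420],(800,550)))
    pickle.dump(r,open(f"{n}1.pkl","wb"))
E
python3 g.py -250 -185 75 16.2
```

```text
t 1.7 jig -252.9 -179.7 z 96.3 yaw 16.69 F [-0.6 -0.  -0.8] q [-0.36  0.24 -0.57  0.77  0.    2.49]
shift [ 2.9  5.4 21.2] turn [-0.26  0.19  0.49]
```

View pics/side1.png

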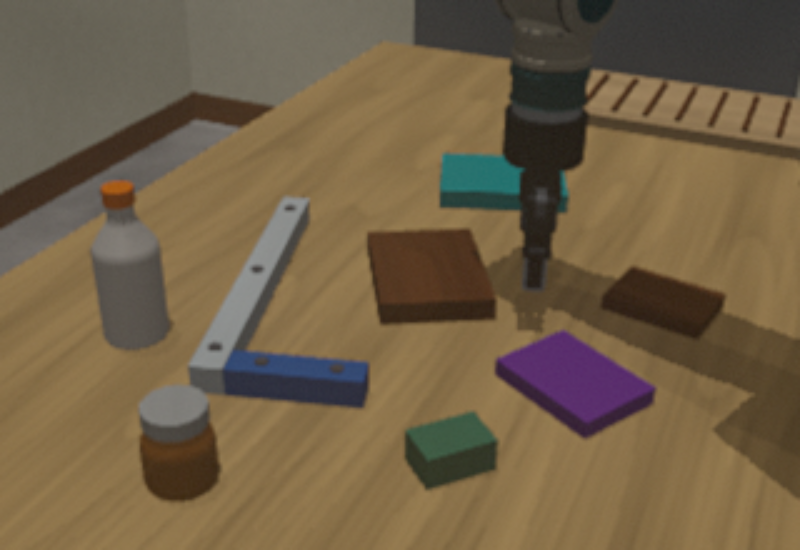

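View pics/scene1.png

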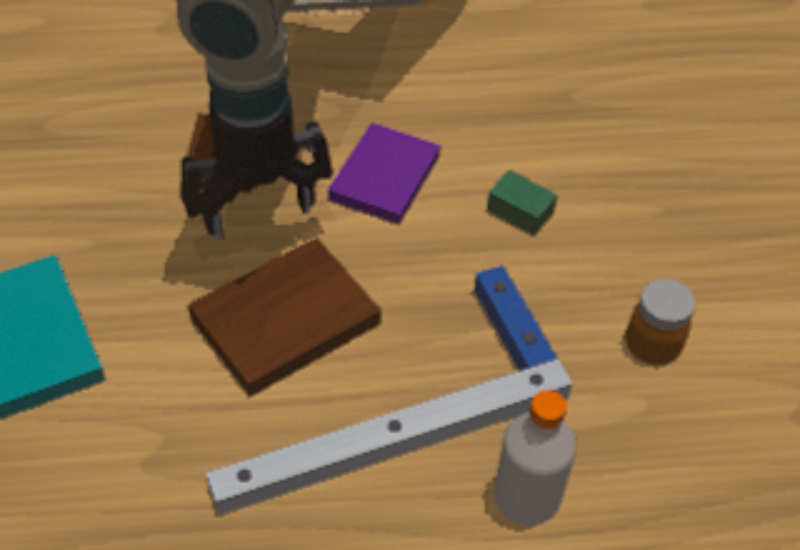

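The fingers hang clear, straddling the blank's near face. In the side view the near finger's tip is at about full-frame pixel (313,196). I'll work out the tip height from that.

Run:
```python
import pickle;from h import *
r=pickle.load(open("side1.pkl","rb"));W=world(r)
v=W[175:205,305:322].reshape(-1,3)*1000
d=np.linalg.norm(v[:,:2]-[456,-60],axis=1); s=v[d<35]; s=s[s[:,2]>5];i=np.argsort(s[:,2])[:8];print(s[i].round(0))
for h in (.01,.02,.025,.03,.035): print(h,plane(r,[[313,196]],h).round(3))
```

```text
[[457. -60.  37.]
 [461. -58.  37.]
 [459. -58.  37.]
 [455. -60.  37.]
 [452. -60.  38.]
 [450. -60.  39.]
 [447. -60.  39.]
 [461. -58.  40.]]
0.01 [[ 0.465 -0.102  0.01 ]]
0.02 [[ 0.461 -0.085  0.02 ]]
0.025 [[ 0.459 -0.076  0.025]]
0.03 [[ 0.457 -0.068  0.03 ]]
0.035 [[ 0.454 -0.06   0.035]]
```

The open tips are about 60 mm below the TCP. At TCP z ≈ 68 mm they will sit about 7 mm above the bench, which is a good push height, so I'm going down now.

>>> servo_tool(
  commands=[
    [0, 0, 0.2, 1, 3, 14, 1],
    [0, 0, 0.2, 1, 3, 12, 1],
    [0, 0, 0, 0, 0, 0, 1],
  ],
)

```text
clock: 1.95
tcp_pos: [0.4764, -0.115, 0.0737]
eef_rot: [3.11, 0.441, 0.004]
ft_force: [-0.3, 0.9, -0.7]
opening: 0.0855
```

```bash
python3 g.py -124 -187 68 16.2
```

```text
t 1.95 jig -249.2 -189.0 z 73.7 yaw 16.16 F [-0.3  0.9 -0.7] q [-0.37  0.28 -0.57  0.71  0.    2.49]
shift [125.2  -2.1   6. ] turn [ 0.04 -0.14 -0.05]
```

>>> servo_tool(
  commands=[
    [0, 0, 0, 10, 0, 3, 1],
    [0, 0, 0, 10, 0, 2, 1],
    [0, 0, 0, 10, 0, 0, 1],
    [0, 0, 0, 10, 0, 0, 1],
    [0, 0, 0, 10, 0, 0, 1],
  ],
)

```text
clock: 2.37
tcp_pos: [0.5272, -0.102, 0.0713]
eef_rot: [3.11, 0.434, 0.005]
ft_force: [-0.6, 0.8, -0.4]
opening: 0.0855
```

```bash
python3 g.py -124 -187 68 16.2
```

```text
t 2.37 jig -196.8 -190.7 z 71.3 yaw 15.9 F [-0.6  0.8 -0.4] q [-0.31  0.35 -0.47  0.74  0.    2.55]
shift [72.8 -4.1  3.5] turn [ 0.09 -0.16 -0.3 ]
```

>>> servo_tool(
  commands=[
    [0, 0, -0.1, 10, -1, 2, 1],
    [0, 0, -0.1, 10, -1, 1, 1],
    [0, 0, 0, 9, -1, 0, 1],
    [0, 0, 0, 9, 0, 0, 1],
    [0, 0, 0, 8, 0, 0, 1],
  ],
)

```text
clock: 2.78
tcp_pos: [0.5763, -0.0844, 0.0689]
eef_rot: [3.107, 0.442, 0.003]
ft_force: [-2.9, -1.2, 3.0]
opening: 0.0853
```

```bash
cat > look.py <<'E'
import sys,cv2
from cell import vision
from h import *
from g import C,JX,JY,go
tag=sys.argv[1];np.set_printoptions(precision=1,suppress=True)
for n in ["scene","side"]:
    r=vision.read_camera(n);f=r["frame"];cv2.imwrite(f"pics/{n}{tag}.png",cv2.resize(f[80:300,100:420],(800,550)))
    W=world(r);H=hsv(r);rel=W[...,:2]*1000-C;xj=rel@JX;yj=rel@JY;z=W[...,2]
    m=(z>.019)&(z<.031)&(xj>-260)&(xj<5)&(yj>-300)&(yj<15)&(H[...,0]<22)&(H[...,1]>110)
    cs=comps(m)
    if cs:
        k=max(cs,key=lambda t:t[1])[0];P=np.c_[xj[k],yj[k]].astype(np.float32);rc=cv2.minAreaRect(P);print(n,"blank jig",np.array(rc[0]),np.array(rc[1]),rc[2].__round__(1),"z",z[k].mean()*1000)
        print(cv2.boxPoints(rc).tolist() if len(sys.argv)>2 else "")
go(-124,-187,68,16.2)
E
python3 look.py 2
```

```text
scene blank jig [ -80.  -196.4] [120.3 150.7] 0.1 z 23.84030765119805

side blank jig [ -75.8 -196.5] [111.4 153.4] 0.4 z 24.484620560692456

t 2.88 jig -143.3 -187.9 z 69.3 yaw 16.22 F [ 0.7 -0.6  0.7] q [-0.3  0.4 -0.4  0.8 -0.   2.6]
shift [19.3 -0.9  1.3] turn [ 0.2 -0.3  0. ]
```

View pics/scene2.png

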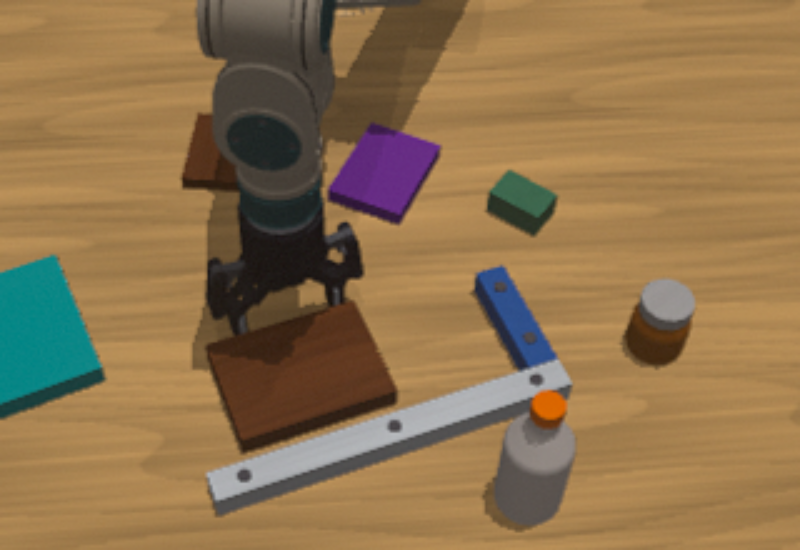

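The blank has turned square, now at about (-76, -196) mm in the jig frame, with around 20 mm left to the fence. I'll keep pushing gently.

>>> servo_tool(
  commands=[
    [0, 0, 0, 7, -1, 0, 1],
    [0, 0, 0, 6, 0, 0, 1],
    [0, 0, 0, 4, 0, 0, 1],
    [0, 0, 0, 2, 0, 0, 1],
    [0, 0, 0, 2, 0, 0, 1],
  ],
)

```text
clock: 3.3
tcp_pos: [0.5971, -0.0773, 0.0688]
eef_rot: [3.107, 0.441, 0.0]
ft_force: [-7.6, -1.2, 4.1]
opening: 0.0852
```

```bash
python3 g.py -124 -187 68 16.2
```

```text
t 3.3 jig -122.8 -186.4 z 68.8 yaw 16.16 F [-7.6 -1.2  4.1] q [-0.23  0.45 -0.33  0.79 -0.    2.62]
shift [-1.2  0.6  0.8] turn [ 0.21  0.03 -0.04]
```

>>> servo_tool(
  commands=[
    [0, 0, 0, 2, 0, 0, 1],
    [0, 0, 0, 2, 0, 0, 1],
    [0, 0, 0, 2, 0, 0, 1],
  ],
)

```text
clock: 3.55
tcp_pos: [0.5977, -0.0768, 0.0684]
eef_rot: [3.105, 0.438, -0.021]
ft_force: [-6.1, -2.6, 4.8]
opening: 0.0852
```

```bash
python3 look.py 3 1
```

```text
scene blank jig [ -59.  -195.6] [150.7 114.1] 89.8 z 23.853751638808898
[[-116.20394897460938, -270.7402038574219], [-2.148738145828247, -271.0794677734375], [-1.70050048828125, -120.39132690429688], [-115.7557144165039, -120.05206298828125]]
side blank jig [ -56.2 -196.5] [108.9 155.9] 0.2 z 24.42880985924802
[[-111.02130126953125, -118.769775390625], [-110.39027404785156, -274.71392822265625], [-1.4754791259765625, -274.273193359375], [-2.10650634765625, -118.32904052734375]]
t 3.65 jig -122.0 -186.1 z 68.4 yaw 16.04 F [-6.3 -2.3  4.3] q [-0.2  0.5 -0.3  0.8 -0.   2.6]
shift [-2.   0.9  0.5] turn [ 0.2  0.8 -0.2]
```

View pics/scene3.png

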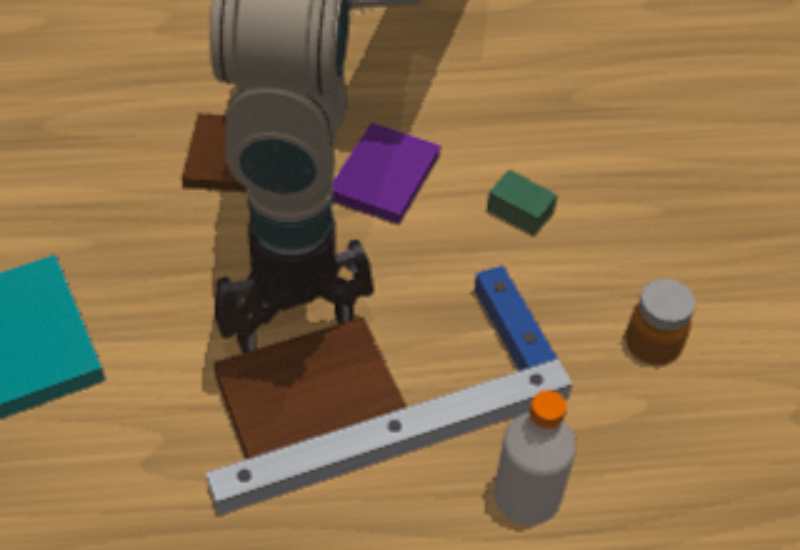

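The blank is square against the fence at about (-57, -196) mm in the jig frame, with its end about 120 mm short of the stop. I'll back off, lift, and go round to its -y end.

>>> servo_tool(
  commands=[
    [0, 0, 0, 0, 0, 0, 1],
    [0, 0, 0, -15, 0, 0, 1],
    [0, 0, 0, -15, 0, 0, 1],
    [0, 0, 0, 0, 0, -40, 1],
    [0, 0, 0, 0, 0, -40, 0.6],
  ],
)

```text
clock: 4.07
tcp_pos: [0.5648, -0.083, 0.142]
eef_rot: [-3.108, -0.438, 0.035]
ft_force: [1.7, -0.4, 2.2]
opening: 0.0755
```

>>> servo_tool(
  commands=[
    [0, 0, 0, 24, 33, 0, 0.6],
    [0, 0, 0, 24, 33, 0, 0.6],
    [0, 0, 0, 24, 33, 0, 0.6],
    [0, 0, 0, 24, 33, 0, 0.6],
    [0, 0, -7, 0, 0, 0, 0.6],
  ],
)

```text
clock: 4.48
tcp_pos: [0.7036, -0.1855, 0.153]
eef_rot: [3.073, 0.636, 0.005]
ft_force: [0.9, -0.2, -1.2]
opening: 0.0514
```

>>> servo_tool(
  commands=[
    [0, 0, -7, 0, 0, 0, 0.6],
    [0, 0, -7, 0, 0, 0, 0.6],
    [0, 0, -7, 0, 0, 0, 0.6],
    [0, 0, -7, 0, 0, 0, 0.6],
    [0, 0, -7, 0, 0, 0, 0.6],
  ],
)

```text
clock: 4.9
tcp_pos: [0.7117, -0.1893, 0.1528]
eef_rot: [2.721, 1.551, 0.022]
ft_force: [0.5, 0.4, -0.2]
opening: 0.051
```

>>> servo_tool(
  commands=[
    [0, 0, -7, 0, 0, 0, 0.6],
    [0, 0, -7, 0, 0, 0, 0.6],
    [0, 0, -7, 0, 0, 0, 0.6],
    [0, 0, -7, 0, 0, 0, 0.6],
    [0, 0, -7, 0, 0, 0, 0.6],
  ],
)

```text
clock: 5.32
tcp_pos: [0.7158, -0.1892, 0.1528]
eef_rot: [2.106, 2.305, 0.03]
ft_force: [0.2, 0.1, 0.5]
opening: 0.0513
```

```bash
python3 g.py -55 -318 100 106.2
```

```text
t 5.32 jig -40.0 -327.1 z 152.8 yaw 95.19 F [0.2 0.1 0.5] q [-0.35  0.56  0.06  1.05  0.01  1.13]
shift [  6.1 -17.9  52.4] turn [  1.53   0.22 -11.01]
```

>>> servo_tool(
  commands=[
    [0.7, 0, -5.5, 3, -8, 12, 0.6],
    [0.7, 0, -5.5, 0, -8, 14, 0.6],
    [0, 0, 0, 0, 0, 14, 0.6],
    [0, 0, 0, 0, 0, 12, 0.6],
    [0, 0, 0, 0, 0, 0, 0.6],
  ],
)

```text
clock: 5.73
tcp_pos: [0.7055, -0.1889, 0.101]
eef_rot: [1.859, 2.514, 0.011]
ft_force: [-0.8, -0.3, -0.4]
opening: 0.051
```

```bash
python3 look.py 4 1;python3 g.py -55 -318 80 106.2
```

```text
scene blank jig [ -57.9 -195.5] [151.1 111.4] 89.1 z 23.808125756060992
[[-114.79546356201172, -270.1927795410156], [-3.372978687286377, -271.9490966796875], [-0.9910964965820312, -120.83944702148438], [-112.41358184814453, -119.0831298828125]]
side blank jig [ -56.9 -195.9] [155.5 111.5] 89.8 z 24.417625572161604
[[-112.88311767578125, -273.43768310546875], [-1.4117352962493896, -273.83184814453125], [-0.8620223999023438, -118.365478515625], [-112.33340454101562, -117.9713134765625]]
t 5.83 jig -48.9 -324.5 z 103.3 yaw 107.04 F [-0.2 -0.3 -0.2] q [-0.3  0.6  0.   1.   0.   0.9]
shift [139.  -73.7  32.7] turn [ 1.2 -0.3 90.8]
t 5.83 jig -48.9 -324.5 z 103.3 yaw 107.04 F [-0.2 -0.3 -0.2] q [-0.35  0.59  0.01  0.96  0.    0.92]
shift [ 6.9 -6.4 23.1] turn [0.95 0.55 0.85]
```

View pics/scene4.png

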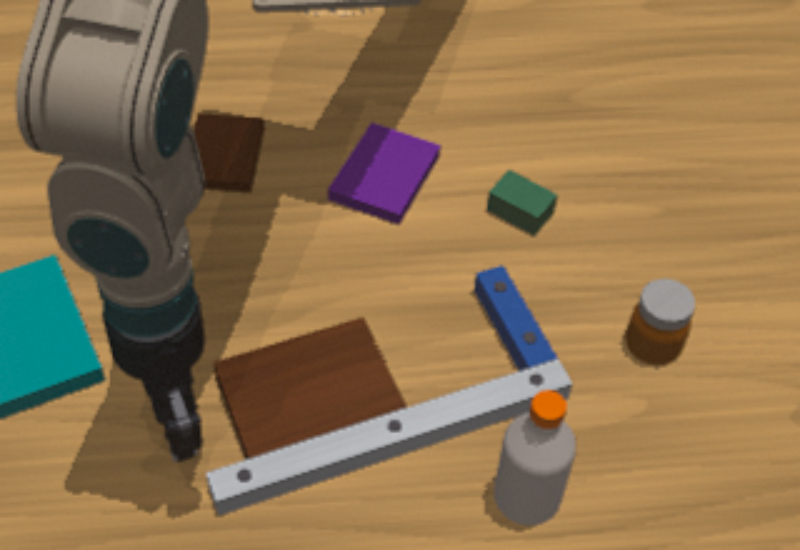

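View pics/side4.png

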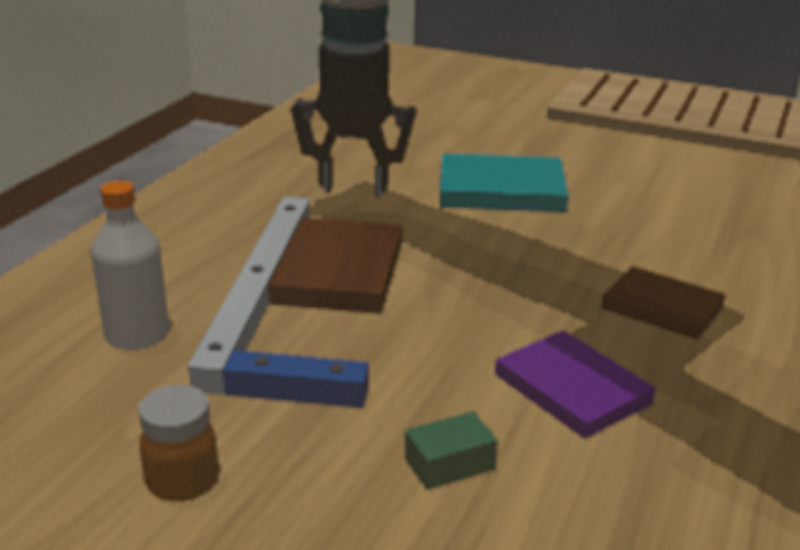

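The blank stayed against the fence, and the partly closed fingers are beyond its -y end, with tips at about (327,190) and (380,195) in the side crop. I'll check the tip height at this opening.

Run:
```python
from h import *;from cell import vision
from g import C,JX,JY
r=vision.read_camera("side");W=world(r)*1000
for a,b in((222,240),(244,260)):
    v=W[130:165,a:b].reshape(-1,3);rel=v[:,:2]-C;x=rel@JX;y=rel@JY
    k=(v[:,2]>8)&(v[:,2]<90)&(abs(y+324)<25);s=np.c_[x,y,v[:,2]][k];s=s[np.argsort(s[:,2])];print(s[:6].round(0),np.percentile(s[:,0],[10,90]).round())
```

```text
[[  -1. -303.   15.]
 [  -1. -302.   19.]
 [  -1. -304.   21.]
 [  -0. -305.   24.]
 [   1. -310.   28.]
 [  -1. -302.   28.]] [-23.  -1.]
[[ -81. -320.   36.]
 [ -75. -318.   36.]
 [ -79. -315.   38.]
 [ -81. -319.   39.]
 [ -75. -316.   40.]
 [ -86. -323.   41.]] [-92. -76.]
```

The tips are about 68 mm below the TCP at this opening, so I'll go down to TCP z ≈ 76 mm.

>>> servo_tool(
  commands=[
    [0.4, 0.2, 0.5, 0, -4, 10, 0.6],
    [0.4, 0.2, 0.4, 0, -3, 9, 0.6],
    [0, 0, 0, 0, 0, 6, 0.6],
    [0, 0, 0, 0, 0, 0, 0.6],
  ],
)

```text
clock: 6.22
tcp_pos: [0.703, -0.1927, 0.0806]
eef_rot: [1.884, 2.501, 0.004]
ft_force: [-0.3, -0.5, 0.2]
opening: 0.0513
```

```bash
python3 g.py -57 -282 76 106.2
```

```text
t 6.22 jig -53.3 -326.8 z 80.6 yaw 106.03 F [-0.3 -0.5  0.2] q [-0.36  0.62 -0.01  0.93 -0.    0.93]
shift [44.8 -3.9  4.2] turn [ 0.48  0.39 -0.17]
```

>>> servo_tool(
  commands=[
    [0.2, 0.2, -0.1, 10, -1, 2, 0.6],
    [0.2, 0.2, 0, 10, -1, 2, 0.6],
    [0, 0, 0, 10, -1, 0, 0.6],
    [0, 0, 0, 8, 0, 0, 0.6],
    [0, 0, 0, 8, 0, 0, 0.6],
  ],
)

```text
clock: 6.63
tcp_pos: [0.6861, -0.1469, 0.0756]
eef_rot: [1.89, 2.509, 0.001]
ft_force: [1.0, -1.9, -0.8]
opening: 0.0515
```

```bash
python3 g.py -57 -161 76 106.2
```

```text
t 6.63 jig -56.8 -278.1 z 75.6 yaw 106.03 F [ 1.  -1.9 -0.8] q [-0.3   0.59 -0.08  0.91  0.    0.99]
shift [117.1  -0.6  -0.4] turn [ 0.03 -0.02 -0.17]
```

>>> servo_tool(
  commands=[
    [0, 0, -0.1, 9, 0, 0, 0.6],
    [0, 0, 0, 9, 0, 0, 0.6],
    [0, 0, 0, 9, 0, 0, 0.6],
    [0, 0, 0, 9, 0, 0, 0.6],
    [0, 0, 0, 9, 0, 0, 0.6],
  ],
)

```text
clock: 7.05
tcp_pos: [0.6724, -0.0986, 0.0765]
eef_rot: [1.885, 2.51, -0.001]
ft_force: [0.5, -1.4, -1.3]
opening: 0.0514
```

```bash
python3 look.py 5 1;python3 g.py -57 -161 76 106.2
```

```text
scene blank jig [ -58.  -140.8] [110.  149.6] 0.0 z 23.91055699375907
[[-112.99972534179688, -66.01141357421875], [-112.90389251708984, -215.63897705078125], [-2.9132537841796875, -215.56854248046875], [-3.0090866088867188, -65.94097900390625]]
side blank jig [ -57.  -139.8] [111.7 158.7] 0.1 z 24.33784544241639
[[-112.95147705078125, -60.5622444152832], [-112.70599365234375, -219.2788848876953], [-1.0225448608398438, -219.1061553955078], [-1.2680282592773438, -60.38951110839844]]
t 7.15 jig -56.7 -226.7 z 76.3 yaw 106.31 F [ 0.3 -0.6  0.4] q [-0.2  0.6 -0.1  0.9 -0.   1.1]
shift [ 39.8 -67.2   8.3] turn [ 0.  -0.  90.1]
t 7.15 jig -56.7 -226.7 z 76.3 yaw 106.31 F [ 0.3 -0.6  0.4] q [-0.24  0.55 -0.13  0.88 -0.    1.05]
shift [65.7 -0.2  0.3] turn [0.03 0.03 0.11]
```

View pics/scene5.png

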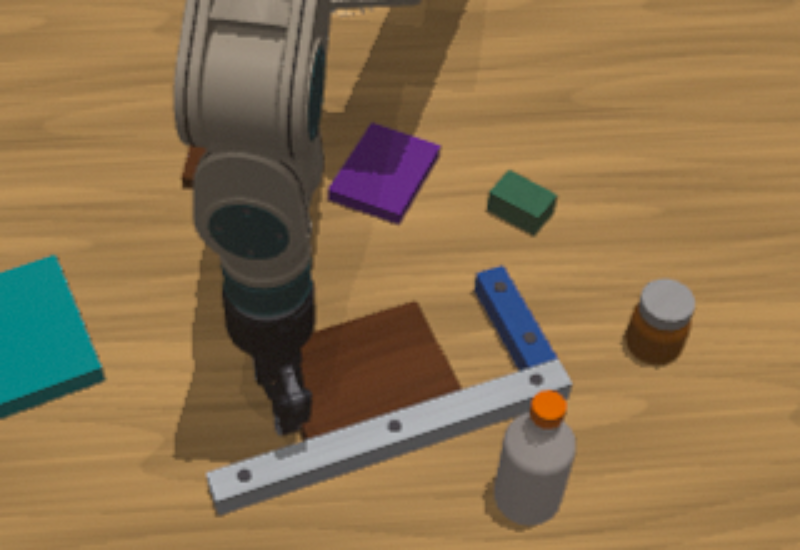

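The blank is sliding squarely along the fence, now at about (-57, -140) mm, with roughly 65 mm to go.

>>> servo_tool(
  commands=[
    [0, 0, 0, 9, 0, 0, 0.6],
    [0, 0, 0, 9, 0, 0, 0.6],
    [0, 0, 0, 9, 0, 0, 0.6],
    [0, 0, 0, 9, 0, 0, 0.6],
    [0, 0, 0, 8, 0, 0, 0.6],
  ],
)

```text
clock: 7.57
tcp_pos: [0.6598, -0.0541, 0.0768]
eef_rot: [1.885, 2.508, -0.001]
ft_force: [0.4, -1.4, -0.5]
opening: 0.0516
```

```bash
python3 g.py -57 -161 76 106.2
```

```text
t 7.57 jig -56.1 -181.6 z 76.8 yaw 106.14 F [ 0.4 -1.4 -0.5] q [-0.18  0.53 -0.18  0.86 -0.    1.11]
shift [20.6 -0.9  0.7] turn [ 0.12  0.23 -0.06]
```

>>> servo_tool(
  commands=[
    [0, 0, 0, 7, 0, 0, 0.6],
    [0, 0, 0, 5, 0, 0, 0.6],
    [0, 0, 0, 4, 0, 0, 0.6],
    [0, 0, 0, 3, 0, 0, 0.6],
    [0, 0, 0, 2, 0, 0, 0.6],
  ],
)

```text
clock: 7.98
tcp_pos: [0.6538, -0.0344, 0.0773]
eef_rot: [1.881, 2.499, -0.016]
ft_force: [0.7, -6.6, -1.9]
opening: 0.0513
```

```bash
python3 look.py 6 1;python3 g.py -57 -161 76 106.2
```

```text
scene blank jig [-58.1 -75.4] [150.  110.9] 89.9 z 24.059974974674045
[[-113.67340850830078, -150.26943969726562], [-2.7830922603607178, -150.52842712402344], [-2.4328536987304688, -0.5700531005859375], [-113.32317352294922, -0.311065673828125]]
side blank jig [-57.5 -88.7] [165.9 110.9] 89.9 z 24.607122132694172
[[-113.13233947753906, -171.5091552734375], [-2.209110975265503, -171.73208618164062], [-1.8757247924804688, -5.860748291015625], [-112.7989501953125, -5.6378173828125]]
t 8.08 jig -56.4 -161.2 z 77.2 yaw 106.07 F [ 1.3 -7.1 -0.8] q [-0.1  0.5 -0.2  0.8 -0.   1.1]
shift [-25.8 -67.5   9.7] turn [ 0.8  0.8 89.9]
t 8.08 jig -56.4 -161.2 z 77.2 yaw 106.07 F [ 1.3 -7.1 -0.8] q [-0.15  0.51 -0.2   0.85 -0.02  1.14]
shift [ 0.2 -0.6  1.2] turn [-0.    0.96 -0.13]
```

The force has risen to about 7 N, so the blank has met the stop. I'll press once more, then back straight off and lift.

>>> servo_tool(
  commands=[
    [0, 0, 0, 2, -1, 0, 0.6],
    [0, 0, 0, 2, -1, 0, 0.6],
    [0, 0, 0, 0, 0, 0, 0.6],
  ],
)

```text
clock: 8.33
tcp_pos: [0.6536, -0.0344, 0.0783]
eef_rot: [1.879, 2.489, -0.019]
ft_force: [0.6, 0.4, -0.8]
opening: 0.0511
```

>>> servo_tool(
  commands=[
    [0, 0, 0, -15, 0, 0, 0.6],
    [0, 0, 0, -20, 0, 0, 0.6],
    [0, 0, 0, -20, 0, 0, 0.6],
    [0, 0, 0, -20, 0, -30, 0.6],
    [0, 0, 0, -20, 0, -35, 0.6],
  ],
)

```text
clock: 8.75
tcp_pos: [0.6726, -0.1228, 0.1368]
eef_rot: [-1.883, -2.514, 0.025]
ft_force: [1.8, -0.0, 0.3]
opening: 0.0509
```

>>> servo_tool(
  commands=[
    [0, 0, 0, -30, 0, -25, 0.6],
    [0, 0, 0, -30, 0, -25, 0.6],
    [0, 0, 0, -30, 0, -25, 0.6],
    [0, 0, 0, -20, 0, -25, 0.6],
    [0, 0, 0, 0, 0, 0, 0.6],
  ],
)

```text
clock: 9.17
tcp_pos: [0.7074, -0.2389, 0.2489]
eef_rot: [1.883, 2.507, -0.018]
ft_force: [0.6, -0.1, 1.0]
opening: 0.0514
```

```bash
python3 look.py 7 1
```

```text
scene blank jig [-58.8 -75.7] [111.6 150.7] 0.1 z 23.828630253271303
[[-114.7842025756836, -0.4705536365509033], [-114.43958282470703, -151.18617248535156], [-2.8003082275390625, -150.930908203125], [-3.144927978515625, -0.2152862548828125]]
side blank jig [-57.1 -78. ] [144.9 111.7] 89.9 z 24.49281097880765
[[-113.06951904296875, -150.40135192871094], [-1.3950246572494507, -150.59498596191406], [-1.1437759399414062, -5.684295654296875], [-112.81826782226562, -5.49066162109375]]
t 9.27 jig -63.5 -368.1 z 243.7 yaw 106.27 F [0.6 1.2 0.4] q [-0.4  0.5  0.2  1.3 -0.   0.9]
shift [182.  -58.3 175.5] turn [-0.3  0.8 90.1]
```

View pics/scene7.png

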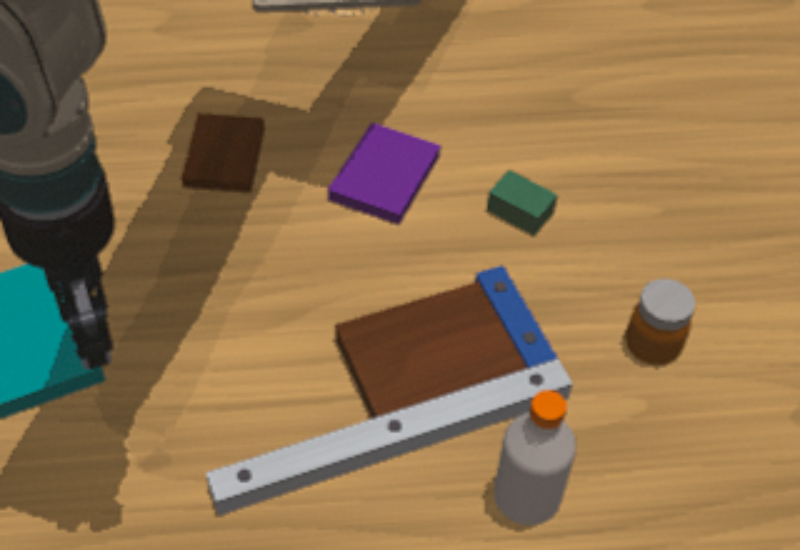

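View pics/side7.png

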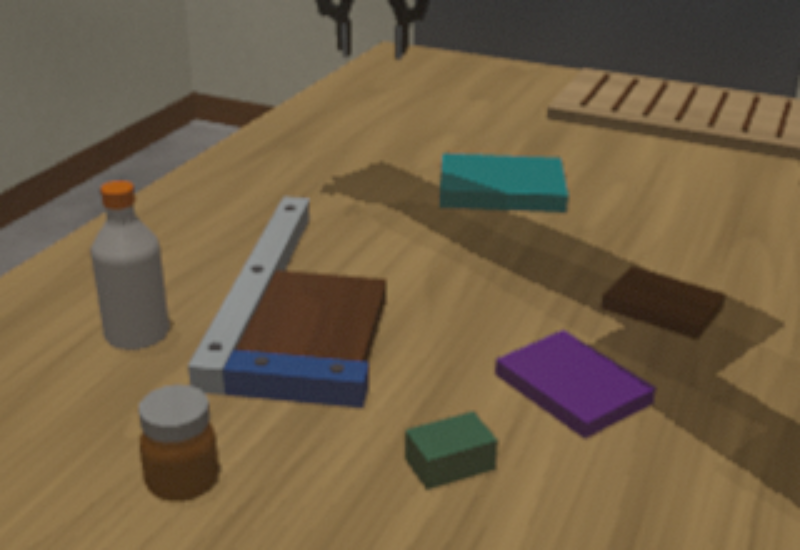

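The blank sits in the corner with no visible gap to either bar. The scene camera puts its centre at (-58.8, -75.7) mm in the jig frame. The side camera gives x = -57.1 and the free end at y = -150.5 mm. One last check on the bottle, block and jar, then I'll hand in.

Run:
```python
import pickle;from h import *;from cell import bot,vision
a=pickle.load(open("scene0.pkl","rb"));b=vision.read_camera("scene")
for nm,(u0,u1,v0,v1) in dict(glue=(298,332,235,292),block=(290,328,145,175),jar=(345,385,190,226)).items():
    d=cv2.absdiff(a["frame"],b["frame"])[v0:v1,u0:u1];print(nm,d.mean().round(2),np.percentile(d,99))
print(np.abs(bot.get_obs()["joint_vel"]).max().round(3));bot.sign_off()
```

```text
glue 11.21 19.0
block 10.87 20.0
jar 11.51 19.0
0.055
the job is handed in; nothing more can be done
```

The walnut blank is seated in the jig corner and the job is handed in, with no verdict reported. It took about 9.3 s of the 48 s.

**What I did:** I pushed the blank with both open fingers until it lay square against the aluminium fence, its end about 120 mm short of the stop. I then went round to its other end and slid it along the fence until the force rose to about 7 N at the blue stop. After that I backed off and lifted clear.

**Last checks:**

| Check | Scene camera | Side camera | Limit |
|---|---|---|---|
| Blank centre x in jig frame | -58.8 mm | -57.1 mm | -60 to -50 mm |
| Blank centre y in jig frame | -75.7 mm | -78.0 mm (far end hidden by the stop) | -79 to -69 mm |
| Angle off square | 0.1° | 0.1° | 2° |
| Top face height (24 mm when flat) | 23.8 mm | 24.5 mm | – |

- **Side-view y:** the side camera's visible free end, at y = -150.5 mm, puts the centre at about -75.5 mm, which agrees with the scene camera.
- **Disagreement in x:** the two cameras differ by about 1.7 mm, and the scene reading is only 1.2 mm inside the limit. That camera also read -59 mm while the blank was pressed hard against the fence, so I put this down to calibration and did not push again.
- **Bottle, block and jar:** these look unmoved. The last picture differs from the first by an even amount of about 11 levels around all three, with no edge shift. I compared the pictures rather than measuring their positions again.

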